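Clear the chest and hold its lid for the fitter

TASK

The lid stay of the plywood chest is about to be screwed on, but wood pieces are lying on the lid. First sort them: the round disc goes into the square grey tray, the two straight battens go into the long plywood box. Then raise the lid to about 60 degrees from closed and finish while holding it there, still and by the robot alone (it falls shut if let go); leave everything else on the bench where it is.

Things in the scene. Friction and masses are not known exactly. Their poses are not given: they have to be found in the camera images.
- chest: plywood chest, 180 (its x) x 260 (its y) x 97 mm tall with the closed lid, fixed to the bench; origin: centre of its underside; its -x side faces the robot and has the handle, the hinge runs along its y at the +x rim. The lid's flat top is at 97 mm.
- chest_hinge (a point): middle of the lid's hinge axis, on the chest's +x rim, 91 mm above the bench; axes as the chest's
- lid (a joint): lid opening angle in rad: 0 closed, grows as the -x edge rises, stops at 1.75. The 12 mm plywood lid (180 x 260 mm, about 0.45 kg) turns freely, without spring, and falls shut from any angle below about 1.5
- lid_handle (a point): middle of the lid's handle: a round wooden bar of 12 mm diameter and 130 mm length, parallel to the hinge, in the plane of the lid, 55 mm out from the lid's front edge (49 mm clear gap) and 235 mm from the hinge axis; two thin steel rods 55 mm either side of the middle carry it. Closed, it is 91 mm above the bench with only flat things under 20 mm tall below
- disc_tray: square grey plastic tray, 150 x 150 x 50 mm tall, walls and floor 5 mm, fixed; origin: centre of its underside
- batten_box: long open plywood box, 220 (its x) x 120 (its y) x 60 mm tall, walls and floor 6 mm, fixed; origin: centre of its underside
- disc_center (a point): centre of the plain turned wood disc, 50 mm diameter, 24 mm thick, lying flat on the closed lid
- batten_a_center (a point): centre of a plain wood batten, 100 (its x) x 20 (its y) x 24 mm tall, lying on the closed lid
- batten_b_center (a point): centre of the second batten, the same as the first
- glue: white bottle, 52 mm across and 130 tall, orange cap, standing; bystander, to be left where it is
- sanding_block: cork block 50 x 90 x 35 mm; bystander, to be left where it is
- try_square: dark wood stock with a steel blade, about 165 x 100 x 18 mm, lying flat; bystander, to be left where it is
- coping_saw: black U-shaped frame saw with a wooden handle, about 120 x 260 mm, lying flat; bystander, to be left where it is
- mug: blue ceramic cup, 76 mm across and 85 tall; bystander, to be left where it is
- mallet: wooden mallet lying flat; bystander, to be left where it is
- offcut: two thin plywood scraps glued together, 80 x 110 x 12 mm; bystander, to be left where it is
There are look-alikes about, which are no part of the job. What is shaped like the part that bears batten_a_center but green or yellow is not meant.

How it is judged:
By the outcome, as a careful person would: the job done as asked, in the order asked, and still so for the second after the job is handed in, while the arm keeps its last pose, push and grip.
It also fails if it takes over 72 s, if anything falls off the work surface, if the arm or the gripper's body presses on something with over 40 N, if the wrist force passes 120 N, or if a joint passes its speed limit or range.

ROBOT

A 7-joint arm with a two-finger parallel gripper is mounted at the origin on the work surface. World frame = base frame: x ahead of the robot, y to its left, z up, the work surface at z = 0. Lengths are in m, angles in rad, forces in N, time in s.
With the tool pointing down it reaches from about 0.35 to 0.9 m from the base axis. Payload 7.2 kg.
Tool frame: the origin (TCP) lies where the fingers leave the gripper's body, on its centre line; the fingertips stand 80 mm ahead of it and the grasp point (between the pads) lies 61 mm ahead of it (manip.tcp_to_grasp is the z of the grasp point in the tool frame, in m); z points along the fingers, y is the direction in which the jaws open and shut (so a half turn about z gives the same grasp; the last joint's range is limited). The gripper opens to 88 mm and grips with 3 to 60 N. Pads are 20 mm wide; open, the fingers measure 115 mm over their backs; the gripper's body (75 mm by 178 mm) begins 61 mm behind the grasp point.
Start: joints at [-0.068, 0.411, -0.013, 1.596, 0.006, 1.134, -0.082], TCP at [0.625, -0, 0.303] pointing down, gripper open.
Joint ranges: [-2.95, 2.95], [-0.29, 1.99], [-1.47, 1.44], [0.14, 2.54], [-1.03, 4.17], [0.13, 1.85], [-2.86, 2.86]. Speed limits (rad/s): [2.39, 2.39, 3.01, 3.01, 3.14, 3.14, 3.14].

INTERFACE

Orientations are given as a unit quaternion [x, y, z, w].
In Python, from cell import manip gives the robot as it stands. The module is installed in compiled form; this text tells all that it offers.
- The arm moves only by the tool apply_moves, never from a script. Its argument "series" is a list of rows, each an object of numbers: "jaw": the closure, from 0 (fully open) to 1 (shut); "x", "y", "z": the shift along the tool's x, y, z in cm; "wx", "wy", "wz": the turn, a rotation vector about the tool's x, y, z in degrees. A call has 1 to 12 rows; each row is the pose to reach, as a shift and turn from the pose commanded when the call began, along the tool's axes at that moment; what a row does not reach only later rows make up. A row lasts 1/8 s, in which the tool goes at most 62.5 mm and 10.7 degrees, less where a joint would pass 70% of its speed; a pose out of reach is approached as far as the arm can. A call with a gripper value outside its range is refused whole. The fingers move at their own pace and stop on an object; the grip force is fixed at half the most. Time passes only in rows, so rows that repeat a pose let the fingers close. It gives the time, the measured TCP pose, the force and the opening at its end, in the units of the state.
- manip.sense(): the state, without advancing time (a new reading comes with each control period).
- manip.capture(name): name is "scene" or "side" or "wrist"; returns the picture (384x512x3 uint8, blue, green, red); there is no depth.
- manip.camera_params(name): a dict with "fx", "fy", "cx", "cy" (pixels), "pose" (4x4, takes a point from camera to world coordinates); the wrist camera has in their place "mount" (4x4, takes a point from camera to tool coordinates, whose origin is the TCP and whose axes are the flange's). Camera axes: x right, y down, z forward; pixel columns grow to the right and rows downward; lengths in m; the calibration is good to about 2 mm. A picture is of the moment at which its call begins: read the wrist's pose just before it. camera_params takes no time and is no camera call.
- manip.job_done(): hands the job in, once; it reports no verdict.
The state is a dict: "time_s": time; "joint_pos": joint angles; "qd": joint speeds; "tau": joint torques, N m; "position": TCP position; "tcp_rot": TCP orientation; "wrist_force": force on the tool from outside, world axes, zero at the start; "torque": the same for the moment, N m; "opening": finger opening in m.
Only numpy, scipy, OpenCV 4.12 (cv2) and the standard library are available. Lean on these libraries where they do the work, as an engineer would, in place of code of your own. Each camera call takes 0.05 s, during which the arm holds its last target.

## Working session

There is one attempt and no reset: what is moved stays moved. The work goes in short steps, Python scripts to look and compute and a tool call to move; the robot and the scene stay as the last step left them, time stands still between calls to the robot, and variables do not carry over. Pictures are saved under pics/ and viewed, and the job is handed in when it is done.

Besides the shell and the picture viewer there is one more tool, called after "Request:" as name(argument=value, ...), one argument or row to a line, values as JSON. apply_moves: Moves the arm, as the interface text tells. Its arguments: {"type":"object","properties":{"series":{"type":"array","items":{"type":"object","properties":{"jaw":{"type":"number"},"x":{"type":"number"},"y":{"type":"number"},"z":{"type":"number"},"wx":{"type":"number"},"wy":{"type":"number"},"wz":{"type":"number"}}}}},"required":["series"]}

```bash
mkdir -p pics; ls
python3 - <<'E'
from cell import manip
import cv2,numpy as np
s=manip.sense(); print({k:np.round(v,3).tolist() for k,v in s.items()})
for n in ["scene","side","wrist"]:
    p=manip.camera_params(n); print(n,{k:np.round(v,4).tolist() for k,v in p.items()})
    cv2.imwrite(f"pics/{n}0.png",manip.capture(n))
print(manip.tcp_to_grasp)
E
```

```text
pics
{'time_s': 0.0, 'joint_pos': [-0.068, 0.412, -0.013, 1.597, 0.006, 1.134, -0.082], 'qd': [-0.001, 0.001, 0.001, 0.002, 0.001, 0.001, -0.0], 'tau': [-0.0, -58.796, 0.642, -29.107, -0.054, 0.018, 0.0], 'position': [0.625, -0.0, 0.302], 'tcp_rot': [0.707, 0.707, -0.001, -0.001], 'wrist_force': [1.078, 0.781, -0.678], 'torque': [-0.029, -0.026, -0.016], 'opening': 0.088}
scene {'fx': 351.4191, 'fy': 351.4191, 'cx': 260.5512, 'cy': 197.9395, 'pose': [[0.4369, 0.5371, -0.7216, 1.5617], [0.8995, -0.2556, 0.3544, -0.4754], [0.0059, -0.8039, -0.5948, 0.909], [0.0, 0.0, 0.0, 1.0]]}
side {'fx': 366.8045, 'fy': 366.8045, 'cx': 259.1533, 'cy': 194.7492, 'pose': [[-0.7383, -0.4041, 0.54, -0.1222], [-0.6741, 0.4168, -0.6098, 0.7677], [0.0214, -0.8142, -0.5802, 0.8146], [0.0, 0.0, 0.0, 1.0]]}
wrist {'fx': 289.5981, 'fy': 289.5981, 'cx': 254.6924, 'cy': 190.3586, 'mount': [[0.0002, -0.9555, -0.2949, 0.082], [1.0, 0.0002, 0.0001, -0.0002], [-0.0, -0.2949, 0.9555, -0.082], [0.0, 0.0, 0.0, 1.0]]}
0.0613
```

View pics/scene0.png

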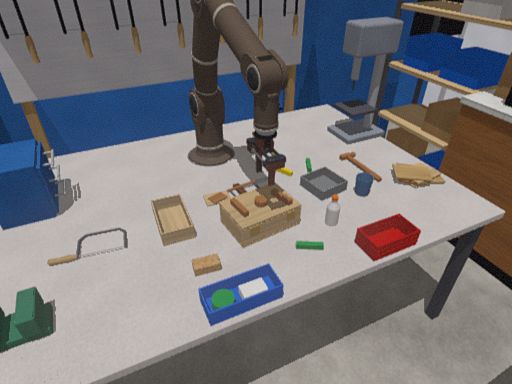

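View pics/side0.png

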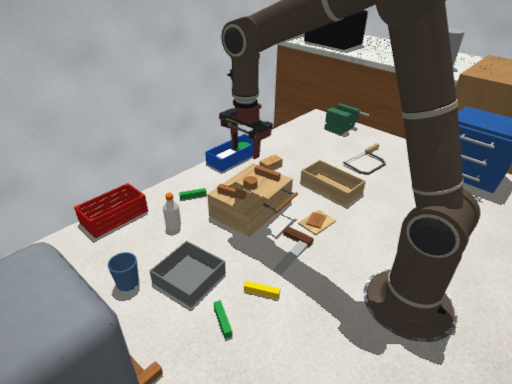

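View pics/wrist0.png

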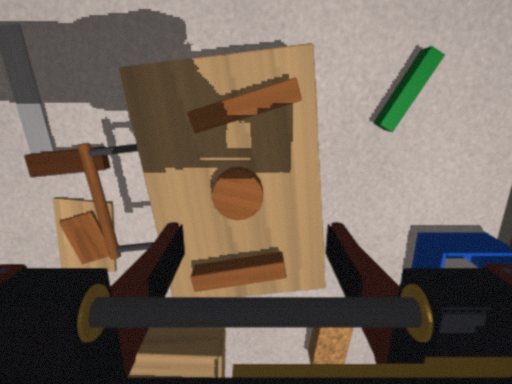

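The wrist view shows the lid (corners about 122,67 / 313,44 / 325,288). The disc is at (238,193), with battens at (245,104) and (238,271). Look-alikes:
- Green batten at wrist (410,88), scene (310,245).
- Second green batten at side (222,318).
- Yellow batten at side (262,290).
- Green disc in the blue box at scene (222,298).
- Brown scrap on the offcut at wrist (83,237).

The wanted pieces are the three brown ones on the lid. I'll check them in one enlarged crop.

```bash
cat > h.py <<'E'
from cell import manip
import cv2,numpy as np
from scipy.spatial.transform import Rotation as R
def T(s):
    M=np.eye(4);M[:3,:3]=R.from_quat(s["tcp_rot"]).as_matrix();M[:3,3]=s["position"];return M
def campose(n,s=None):
    p=manip.camera_params(n)
    return p,(p["pose"] if "pose" in p else T(s)@p["mount"])
def px2w(n,u,v,z,s=None):
    p,P=campose(n,s); P=np.array(P)
    d=P[:3,:3]@np.array([(u-p["cx"])/p["fx"],(v-p["cy"])/p["fy"],1.]); o=P[:3,3]
    return o+d*(z-o[2])/d[2]
def w2px(n,X,s=None):
    p,P=campose(n,s); c=np.linalg.inv(P)@np.r_[X,1]
    return p["fx"]*c[0]/c[2]+p["cx"],p["fy"]*c[1]/c[2]+p["cy"]
def crop(src,dst,x0,y0,x1,y1,k):
    cv2.imwrite(dst,cv2.resize(cv2.imread(src)[y0:y1,x0:x1],None,fx=k,fy=k,interpolation=cv2.INTER_CUBIC))
E
python3 - <<'E'
from h import *
crop("pics/wrist0.png","pics/wc.png",100,30,340,310,2.1)
crop("pics/scene0.png","pics/sc.png",140,130,390,270,3.2)
crop("pics/side0.png","pics/sdc.png",130,140,380,310,3.2)
E
```

```text
(no output)
```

View pics/wc.png

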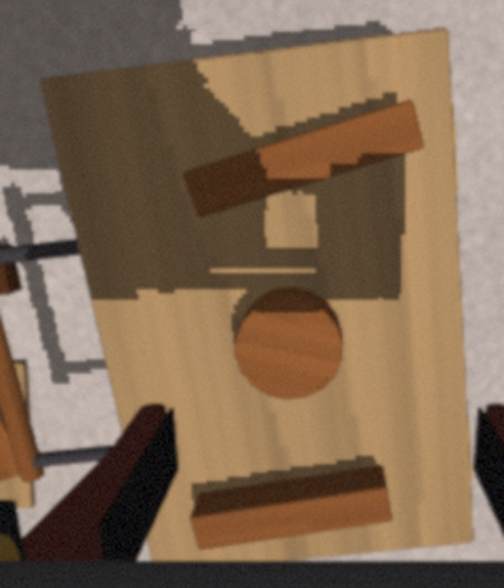

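View pics/sc.png

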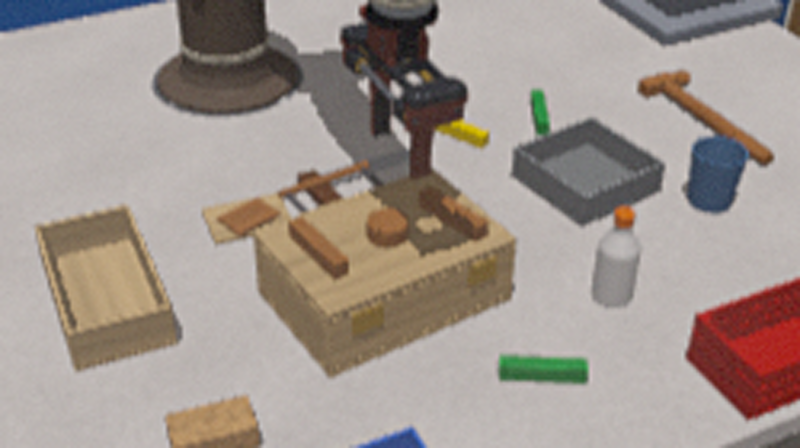

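View pics/sdc.png

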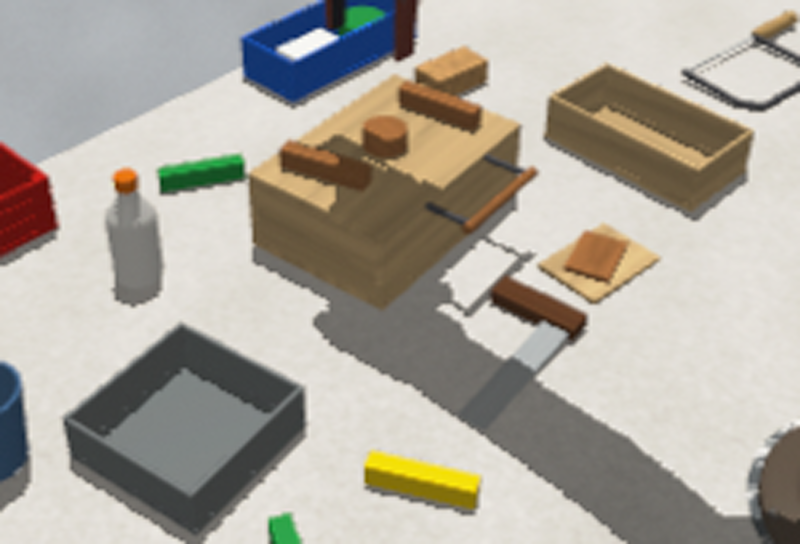

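Run:
```python
from h import *
s=manip.sense()
f=lambda pts,n,z,x0,y0,k:np.array([px2w(n,x0+a/k,y0+b/k,z,s) for a,b in pts])
W=lambda pts,z:f(pts,"wrist",z,100,30,2.1)
S=lambda pts,z:f(pts,"scene",z,140,130,3.2)
D=lambda pts,z:f(pts,"side",z,130,140,3.2)
def show(t,P):
    print(t,(P*1000).round(0)[:,:2].tolist(),"mean",(P.mean(0)*1000).round(0)[:2])
show("lid",W([(41,79),(447,30),(473,541)],.097))
show("disc",W([(289,343)],.121))
show("A",W([(184,173),(412,100),(424,150),(200,216)],.121))
show("B",W([(192,518),(388,487),(391,520),(197,549)],.121))
show("rod",W([(75,247),(110,454)],.091))
show("tray S",S([(513,150),(592,120),(664,168),(583,210)],.05))
show("tray D",D([(66,420),(182,325),(304,390),(194,496)],.05))
show("box S",S([(38,225),(128,208),(178,325),(75,352)],.06))
show("box D",D([(547,98),(607,66),(750,130),(697,178)],.06))
show("bar D",D([(467,227),(535,172)],.091))
show("glue S base",S([(614,300)],.0));
```

```text
lid [[500.0, 111.0], [677.0, 131.0], [706.0, -124.0]] mean [628.  39.]
disc [[608.0, -2.0]] mean [608.  -2.]
A [[565.0, 72.0], [660.0, 101.0], [665.0, 82.0], [571.0, 55.0]] mean [615.  77.]
B [[558.0, -94.0], [655.0, -76.0], [657.0, -95.0], [560.0, -112.0]] mean [608. -94.]
rod [[504.0, 37.0], [509.0, -74.0]] mean [506. -19.]
tray S [[454.0, 266.0], [434.0, 412.0], [581.0, 430.0], [615.0, 275.0]] mean [521. 346.]
tray D [[559.0, 441.0], [582.0, 297.0], [437.0, 275.0], [416.0, 417.0]] mean [498. 358.]
box S [[359.0, -370.0], [372.0, -259.0], [614.0, -269.0], [608.0, -383.0]] mean [ 488. -320.]
box D [[572.0, -260.0], [564.0, -377.0], [356.0, -371.0], [349.0, -242.0]] mean [ 460. -313.]
bar D [[452.0, 36.0], [462.0, -88.0]] mean [457. -26.]
glue S base [[735.0, 246.0]] mean [735. 246.]
```

Request:
apply_moves(
  series=[
    {"x": -0.2,"y": -1.7,"z": 5},
    {"x": -0.2,"y": -1.7,"z": 9},
    {"x": -0.2,"y": -1.7,"z": 11.5},
    {"x": -0.2,"y": -1.7,"z": 12.0},
    {"x": -0.2,"y": -1.7,"z": 12.0},
    {"x": -0.2,"y": -1.7,"z": 12.0,"jaw": 0.6},
    {"x": -0.2,"y": -1.7,"z": 12.0,"jaw": 0.6},
    {"x": -0.2,"y": -1.7,"z": 12.0,"jaw": 0.6},
    {"x": -0.2,"y": -1.7,"z": 12.0,"jaw": 0.6},
  ],
)

```text
$.series[0]: bad value
```

Request:
apply_moves(
  series=[
    {"jaw": 0,"x": -0.2,"y": -1.7,"z": 5,"wx": 0,"wy": 0,"wz": 0},
    {"jaw": 0,"x": -0.2,"y": -1.7,"z": 9,"wx": 0,"wy": 0,"wz": 0},
    {"jaw": 0,"x": -0.2,"y": -1.7,"z": 11.5,"wx": 0,"wy": 0,"wz": 0},
    {"jaw": 0,"x": -0.2,"y": -1.7,"z": 12,"wx": 0,"wy": 0,"wz": 0},
    {"jaw": 0,"x": -0.2,"y": -1.7,"z": 12,"wx": 0,"wy": 0,"wz": 0},
    {"jaw": 0.7,"x": -0.2,"y": -1.7,"z": 12,"wx": 0,"wy": 0,"wz": 0},
    {"jaw": 0.7,"x": -0.2,"y": -1.7,"z": 12,"wx": 0,"wy": 0,"wz": 0},
    {"jaw": 0.7,"x": -0.2,"y": -1.7,"z": 12,"wx": 0,"wy": 0,"wz": 0},
    {"jaw": 0.7,"x": -0.2,"y": -1.7,"z": 12,"wx": 0,"wy": 0,"wz": 0},
  ],
)

```text
time_s: 1.27
position: [0.6081, -0.002, 0.1829]
tcp_rot: [0.707, 0.707, 0.0, 0.0]
wrist_force: [-0.4, 0.5, -0.4]
opening: 0.051
```

Request:
apply_moves(
  series=[
    {"jaw": 0.7,"x": 0,"y": 0,"z": -5,"wx": 0,"wy": 0,"wz": 0},
    {"jaw": 0.7,"x": 0,"y": 0,"z": -10,"wx": 0,"wy": 0,"wz": 0},
    {"jaw": 0.7,"x": 6,"y": -1.8,"z": -10,"wx": 0,"wy": 0,"wz": 0},
    {"jaw": 0.7,"x": 12,"y": -3.6,"z": -10,"wx": 0,"wy": 0,"wz": 0},
    {"jaw": 0.7,"x": 18,"y": -5.5,"z": -10,"wx": 0,"wy": 0,"wz": 0},
    {"jaw": 0.7,"x": 24,"y": -7.3,"z": -10,"wx": 0,"wy": 0,"wz": 0},
    {"jaw": 0.7,"x": 30,"y": -9.2,"z": -10,"wx": 0,"wy": 0,"wz": 0},
    {"jaw": 0.7,"x": 36,"y": -11,"z": -10,"wx": 0,"wy": 0,"wz": 0},
    {"jaw": 0.7,"x": 36,"y": -11,"z": -10,"wx": 0,"wy": 0,"wz": 0},
    {"jaw": 0.7,"x": 36,"y": -11,"z": -10,"wx": 0,"wy": 0,"wz": 0},
  ],
)

```text
time_s: 2.52
position: [0.4981, 0.3576, 0.2824]
tcp_rot: [0.707, 0.707, -0.0, 0.0]
wrist_force: [0.1, -0.2, -0.5]
opening: 0.0494
```

Run:
```python
from h import *
s=manip.sense();print(s["position"],s["opening"],s["time_s"],s["tcp_rot"])
cv2.imwrite("pics/w1.png",manip.capture("wrist"))
```

```text
[0.4980656  0.35757526 0.28237459] 0.049356016992261297 2.525 [ 7.06935115e-01  7.07278231e-01 -3.72728602e-04  3.29120973e-04]
```

View pics/w1.png

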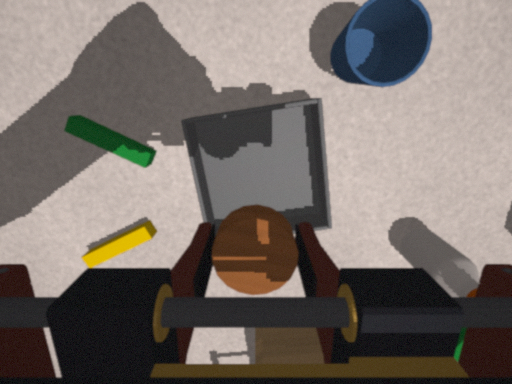

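The disc is held at (255,250), and the tray's rim corners are at (183,121), (320,98) and (329,228).

Run:
```python
from h import *
s=manip.sense()
for u,v in [(183,121),(320,98),(329,228)]: print(px2w("wrist",u,v,.05,s).round(3))
```

```text
[0.423 0.418 0.05 ]
[0.566 0.441 0.05 ]
[0.587 0.294 0.05 ]
```

Request:
apply_moves(
  series=[
    {"jaw": 0.7,"x": 0,"y": 0.7,"z": 6,"wx": 0,"wy": 0,"wz": 0},
    {"jaw": 0.7,"x": 0,"y": 0.7,"z": 12,"wx": 0,"wy": 0,"wz": 0},
    {"jaw": 0.7,"x": 0,"y": 0.7,"z": 16.5,"wx": 0,"wy": 0,"wz": 0},
    {"jaw": 0.7,"x": 0,"y": 0.7,"z": 18.7,"wx": 0,"wy": 0,"wz": 0},
    {"jaw": 0.7,"x": 0,"y": 0.7,"z": 18.7,"wx": 0,"wy": 0,"wz": 0},
    {"jaw": 0.25,"x": 0,"y": 0.7,"z": 18.7,"wx": 0,"wy": 0,"wz": 0},
    {"jaw": 0.25,"x": 0,"y": 0.7,"z": 18.7,"wx": 0,"wy": 0,"wz": 0},
    {"jaw": 0.25,"x": 0,"y": 0.7,"z": 18.7,"wx": 0,"wy": 0,"wz": 0},
    {"jaw": 0.25,"x": 0,"y": 0.7,"z": 13,"wx": 0,"wy": 0,"wz": 0},
    {"jaw": 0.25,"x": 0,"y": 0.7,"z": 7,"wx": 0,"wy": 0,"wz": 0},
    {"jaw": 0.25,"x": 0,"y": 0.7,"z": 0,"wx": 0,"wy": 0,"wz": 0},
    {"jaw": 0.25,"x": 0,"y": 0.7,"z": 0,"wx": 0,"wy": 0,"wz": 0},
  ],
)

```text
time_s: 4.08
position: [0.5064, 0.3592, 0.2886]
tcp_rot: [0.707, 0.707, 0.005, 0.001]
wrist_force: [0.2, -0.2, -0.9]
opening: 0.0658
```

Run:
```python
from h import *
s=manip.sense();print(s["position"],s["opening"],s["time_s"],s["joint_pos"])
cv2.imwrite("pics/w2.png",manip.capture("wrist"))
cv2.imwrite("pics/s2.png",manip.capture("side"))
```

```text
[0.50637818 0.35924957 0.28864049] 0.06583449036981236 4.075 [-0.59171012  0.41710298 -0.14146781  1.62355953  0.06497544  1.09599866
 -0.75037832]
```

View pics/w2.png

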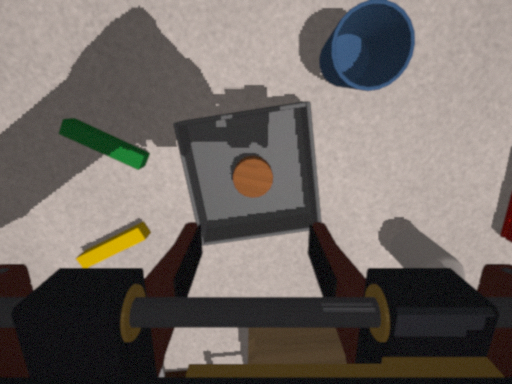

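View pics/s2.png

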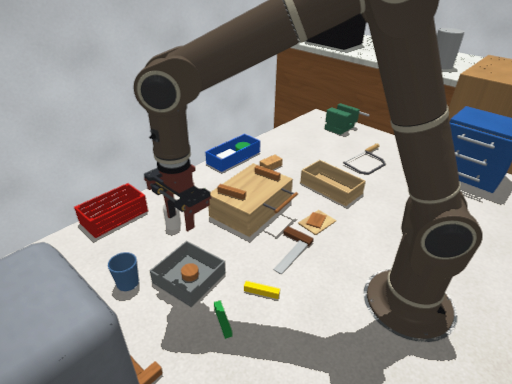

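The disc sits in the tray at (252,177). Next is batten A, turning the tool so the jaws lie across it.

Request:
apply_moves(
  series=[
    {"jaw": 0.45,"x": -4,"y": 1.6,"z": 0,"wx": 0,"wy": 0,"wz": 10.5},
    {"jaw": 0.45,"x": -8,"y": 3.2,"z": 0,"wx": 0,"wy": 0,"wz": 21},
    {"jaw": 0.45,"x": -12,"y": 4.7,"z": 0,"wx": 0,"wy": 0,"wz": 31.5},
    {"jaw": 0.45,"x": -16,"y": 6.2,"z": 0,"wx": 0,"wy": 0,"wz": 42},
    {"jaw": 0.45,"x": -20,"y": 7.8,"z": 0,"wx": 0,"wy": 0,"wz": 52.5},
    {"jaw": 0.45,"x": -24,"y": 9.4,"z": 0,"wx": 0,"wy": 0,"wz": 63},
    {"jaw": 0.45,"x": -28.2,"y": 11,"z": 0,"wx": 0,"wy": 0,"wz": 73.5},
    {"jaw": 0.45,"x": -28.2,"y": 11,"z": 0,"wx": 0,"wy": 0,"wz": 73.5},
    {"jaw": 0.45,"x": -28.2,"y": 11,"z": 0,"wx": 0,"wy": 0,"wz": 73.5},
  ],
)

```text
time_s: 5.3
position: [0.6142, 0.0765, 0.2809]
tcp_rot: [0.99, 0.144, -0.001, -0.0]
wrist_force: [0.2, 0.2, -0.4]
opening: 0.0485
```

Run:
```python
from h import *
s=manip.sense();print(s["position"],s["opening"],s["time_s"],s["joint_pos"]);print(T(s)[:3,:3].round(3))
cv2.imwrite("pics/w3.png",manip.capture("wrist"))
```

```text
[0.61421238 0.07652026 0.2808505 ] 0.048456558444564916 5.3 [-0.35454372  0.42206656  0.20930177  1.64750734 -0.09660791  1.08508418
 -1.39894511]
[[ 0.958  0.286 -0.003]
 [ 0.286 -0.958 -0.   ]
 [-0.003 -0.001 -1.   ]]
```

View pics/w3.png

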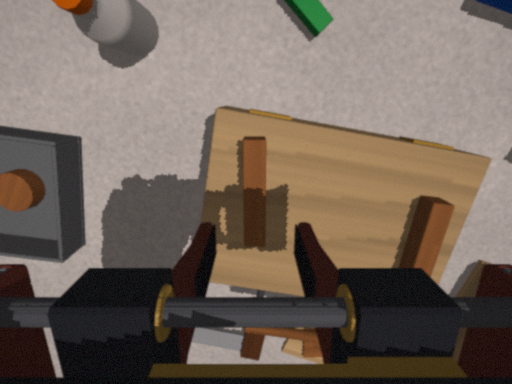

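Batten A lies vertically at u≈255 between the fingers, far end at v≈137. It is aligned, so I can descend.

Request:
apply_moves(
  series=[
    {"jaw": 0.45,"x": 0,"y": 0,"z": 5.5,"wx": 0,"wy": 0,"wz": 0},
    {"jaw": 0.45,"x": 0,"y": 0,"z": 8.7,"wx": 0,"wy": 0,"wz": 0},
    {"jaw": 0.45,"x": 0,"y": 0,"z": 9.8,"wx": 0,"wy": 0,"wz": 0},
    {"jaw": 0.45,"x": 0,"y": 0,"z": 9.8,"wx": 0,"wy": 0,"wz": 0},
    {"jaw": 0.95,"x": 0,"y": 0,"z": 9.8,"wx": 0,"wy": 0,"wz": 0},
    {"jaw": 0.95,"x": 0,"y": 0,"z": 9.8,"wx": 0,"wy": 0,"wz": 0},
    {"jaw": 0.95,"x": 0,"y": 0,"z": 9.8,"wx": 0,"wy": 0,"wz": 0},
    {"jaw": 0.95,"x": 0,"y": 0,"z": 9.8,"wx": 0,"wy": 0,"wz": 0},
    {"jaw": 0.95,"x": 0,"y": 0,"z": 5,"wx": 0,"wy": 0,"wz": 0},
    {"jaw": 0.95,"x": 0,"y": 0,"z": 0,"wx": 0,"wy": 0,"wz": 0},
    {"jaw": 0.95,"x": 0,"y": 0,"z": 0,"wx": 0,"wy": 0,"wz": 0},
  ],
)

```text
time_s: 6.72
position: [0.6168, 0.0759, 0.287]
tcp_rot: [0.99, 0.143, 0.004, -0.0]
wrist_force: [-0.8, 0.7, -0.0]
opening: 0.02
```

Request:
apply_moves(
  series=[
    {"jaw": 0.95,"x": -3.7,"y": 4.7,"z": 0,"wx": 0,"wy": 0,"wz": 3},
    {"jaw": 0.95,"x": -7.4,"y": 9.4,"z": 0,"wx": 0,"wy": 0,"wz": 6},
    {"jaw": 0.95,"x": -11.1,"y": 14.1,"z": 0,"wx": 0,"wy": 0,"wz": 9},
    {"jaw": 0.95,"x": -14.8,"y": 18.8,"z": 0,"wx": 0,"wy": 0,"wz": 12},
    {"jaw": 0.95,"x": -18.5,"y": 23.5,"z": 0,"wx": 0,"wy": 0,"wz": 15},
    {"jaw": 0.95,"x": -22.2,"y": 28.2,"z": 0,"wx": 0,"wy": 0,"wz": 18},
    {"jaw": 0.95,"x": -26,"y": 32.8,"z": 0,"wx": 0,"wy": 0,"wz": 19.5},
    {"jaw": 0.95,"x": -26,"y": 32.8,"z": 0,"wx": 0,"wy": 0,"wz": 19.5},
    {"jaw": 0.95,"x": -26,"y": 32.8,"z": 0,"wx": 0,"wy": 0,"wz": 19.5},
  ],
)

```text
time_s: 7.85
position: [0.4587, -0.3118, 0.2818]
tcp_rot: [1.0, -0.026, -0.0, -0.001]
wrist_force: [0.1, 0.5, 0.1]
opening: 0.0196
```

Run:
```python
from h import *
s=manip.sense();print(s["position"],s["opening"],s["time_s"],s["joint_pos"]);print(T(s)[:3,:3].round(3))
cv2.imwrite("pics/w4.png",manip.capture("wrist"))
```

```text
[ 0.45873582 -0.31178807  0.28182351] 0.01957152368502952 7.85 [ 0.16992178  0.32394925  0.43105     1.81688482 -0.15568077  1.03536441
 -0.96226525]
[[ 0.999 -0.053 -0.001]
 [-0.053 -0.999  0.001]
 [-0.001 -0.001 -1.   ]]
```

View pics/w4.png

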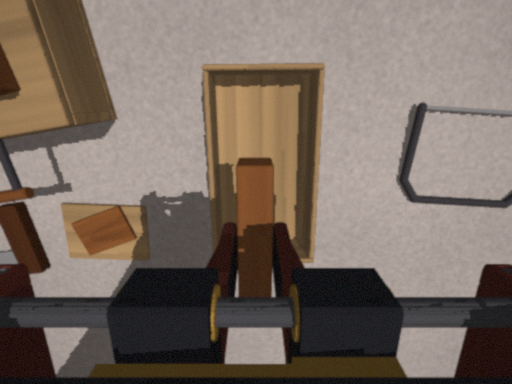

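Run:
```python
from h import *
s=manip.sense()
for u,v in [(203,67),(324,66),(313,262)]: print(px2w("wrist",u,v,.06,s).round(3))
```

```text
[ 0.574 -0.266  0.06 ]
[ 0.569 -0.383  0.06 ]
[ 0.354 -0.374  0.06 ]
```

The box's rim corners (203,67), (324,66) and (313,262) put its centre at (0.464, -0.320). I'll lower A on the near-left side.

Request:
apply_moves(
  series=[
    {"jaw": 0.95,"x": -2.9,"y": -0.5,"z": 5,"wx": 0,"wy": 0,"wz": 0},
    {"jaw": 0.95,"x": -2.9,"y": -0.5,"z": 11,"wx": 0,"wy": 0,"wz": 0},
    {"jaw": 0.95,"x": -2.9,"y": -0.5,"z": 16,"wx": 0,"wy": 0,"wz": 0},
    {"jaw": 0.95,"x": -2.9,"y": -0.5,"z": 18.6,"wx": 0,"wy": 0,"wz": 0},
    {"jaw": 0.95,"x": -2.9,"y": -0.5,"z": 18.6,"wx": 0,"wy": 0,"wz": 0},
    {"jaw": 0.65,"x": -2.9,"y": -0.5,"z": 18.6,"wx": 0,"wy": 0,"wz": 0},
    {"jaw": 0.65,"x": -2.9,"y": -0.5,"z": 18.6,"wx": 0,"wy": 0,"wz": 0},
    {"jaw": 0.65,"x": -2.9,"y": -0.5,"z": 13,"wx": 0,"wy": 0,"wz": 0},
    {"jaw": 0.65,"x": -2.9,"y": -0.5,"z": 7,"wx": 0,"wy": 0,"wz": 0},
    {"jaw": 0.65,"x": -2.9,"y": -0.5,"z": 0,"wx": 0,"wy": 0,"wz": 0},
    {"jaw": 0.5,"x": -2.9,"y": -0.5,"z": 0,"wx": 0,"wy": 0,"wz": 0},
    {"jaw": 0.5,"x": -2.9,"y": -0.5,"z": 0,"wx": 0,"wy": 0,"wz": 0},
  ],
)

```text
time_s: 9.4
position: [0.4303, -0.3055, 0.2833]
tcp_rot: [1.0, -0.026, 0.001, 0.0]
wrist_force: [0.6, -0.1, -0.9]
opening: 0.0431
```

Run:
```python
from h import *
s=manip.sense();print(s["position"],s["opening"],s["time_s"]);print(T(s)[:3,:3].round(3))
cv2.imwrite("pics/w5.png",manip.capture("wrist"))
```

```text
[ 0.43033973 -0.30552476  0.28328005] 0.04314429457374598 9.4
[[ 0.999 -0.052  0.002]
 [-0.052 -0.999 -0.   ]
 [ 0.002  0.    -1.   ]]
```

View pics/w5.png

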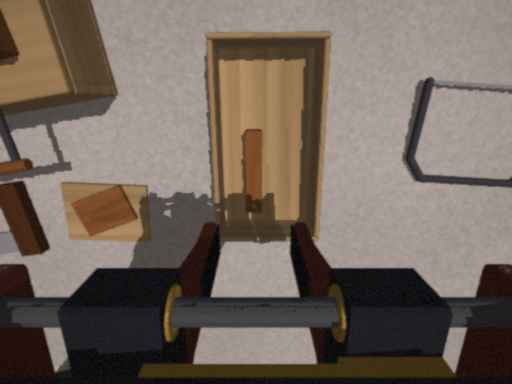

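Batten A lies in the box at (254,170). Now batten B.

Request:
apply_moves(
  series=[
    {"jaw": 0.45,"x": 3.3,"y": -4.4,"z": 0,"wx": 0,"wy": 0,"wz": -2.6},
    {"jaw": 0.45,"x": 6.6,"y": -8.8,"z": 0,"wx": 0,"wy": 0,"wz": -5.3},
    {"jaw": 0.45,"x": 10,"y": -13.2,"z": 0,"wx": 0,"wy": 0,"wz": -8},
    {"jaw": 0.45,"x": 13.4,"y": -17.6,"z": 0,"wx": 0,"wy": 0,"wz": -10.6},
    {"jaw": 0.45,"x": 16.7,"y": -22,"z": 0,"wx": 0,"wy": 0,"wz": -13.3},
    {"jaw": 0.45,"x": 16.7,"y": -22,"z": 0,"wx": 0,"wy": 0,"wz": -13.3},
    {"jaw": 0.45,"x": 16.7,"y": -22,"z": 0,"wx": 0,"wy": 0,"wz": -13.3},
  ],
)

```text
time_s: 10.32
position: [0.6075, -0.0952, 0.2806]
tcp_rot: [0.996, 0.09, -0.002, 0.0]
wrist_force: [0.0, -1.3, -0.1]
opening: 0.0486
```

Run:
```python
from h import *
s=manip.sense();print(s["position"],s["opening"],s["time_s"]);print(T(s)[:3,:3].round(3))
cv2.imwrite("pics/w6.png",manip.capture("wrist"))
```

```text
[ 0.60752998 -0.09524319  0.28055375] 0.04860277464415022 10.325
[[ 0.984  0.179 -0.004]
 [ 0.179 -0.984 -0.001]
 [-0.004 -0.    -1.   ]]
```

View pics/w6.png

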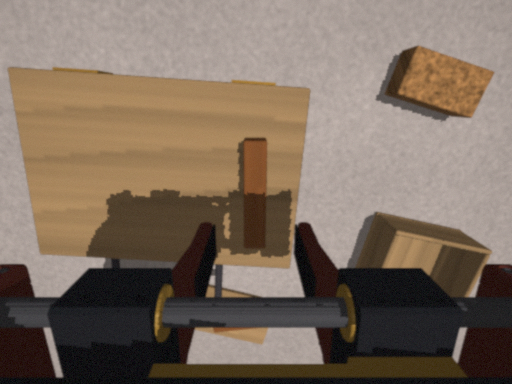

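Batten B is aligned at u≈255 (v 137–248), and the lid is otherwise empty.

Request:
apply_moves(
  series=[
    {"jaw": 0.45,"x": 0,"y": 0,"z": 5.5,"wx": 0,"wy": 0,"wz": 0},
    {"jaw": 0.45,"x": 0,"y": 0,"z": 8.7,"wx": 0,"wy": 0,"wz": 0},
    {"jaw": 0.45,"x": 0,"y": 0,"z": 9.8,"wx": 0,"wy": 0,"wz": 0},
    {"jaw": 0.45,"x": 0,"y": 0,"z": 9.8,"wx": 0,"wy": 0,"wz": 0},
    {"jaw": 0.95,"x": 0,"y": 0,"z": 9.8,"wx": 0,"wy": 0,"wz": 0},
    {"jaw": 0.95,"x": 0,"y": 0,"z": 9.8,"wx": 0,"wy": 0,"wz": 0},
    {"jaw": 0.95,"x": 0,"y": 0,"z": 9.8,"wx": 0,"wy": 0,"wz": 0},
    {"jaw": 0.95,"x": 0,"y": 0,"z": 9.8,"wx": 0,"wy": 0,"wz": 0},
    {"jaw": 0.95,"x": 0,"y": 0,"z": 5,"wx": 0,"wy": 0,"wz": 0},
    {"jaw": 0.95,"x": 0,"y": 0,"z": 0,"wx": 0,"wy": 0,"wz": 0},
    {"jaw": 0.95,"x": 0,"y": 0,"z": 0,"wx": 0,"wy": 0,"wz": 0},
  ],
)

```text
time_s: 11.75
position: [0.6102, -0.0954, 0.287]
tcp_rot: [0.996, 0.09, 0.004, 0.001]
wrist_force: [0.2, 0.0, -1.4]
opening: 0.0197
```

Request:
apply_moves(
  series=[
    {"jaw": 0.95,"x": -2.9,"y": 4.3,"z": 0,"wx": 0,"wy": 0,"wz": 2.6},
    {"jaw": 0.95,"x": -5.8,"y": 8.7,"z": 0,"wx": 0,"wy": 0,"wz": 5.2},
    {"jaw": 0.95,"x": -8.7,"y": 13,"z": 0,"wx": 0,"wy": 0,"wz": 7.8},
    {"jaw": 0.95,"x": -11.6,"y": 17.4,"z": 0,"wx": 0,"wy": 0,"wz": 10.4},
    {"jaw": 0.95,"x": -14.5,"y": 21.8,"z": 0,"wx": 0,"wy": 0,"wz": 13},
    {"jaw": 0.95,"x": -14.5,"y": 21.8,"z": 0,"wx": 0,"wy": 0,"wz": 13},
    {"jaw": 0.95,"x": -14.5,"y": 21.8,"z": 0,"wx": 0,"wy": 0,"wz": 13},
  ],
)

```text
time_s: 12.62
position: [0.5047, -0.3347, 0.2817]
tcp_rot: [1.0, -0.023, -0.0, -0.001]
wrist_force: [-0.4, 0.6, -0.2]
opening: 0.0196
```

Run:
```python
from h import *
s=manip.sense();print(s["position"],s["opening"],s["time_s"]);print(T(s)[:3,:3].round(3))
cv2.imwrite("pics/w7.png",manip.capture("wrist"))
```

```text
[ 0.50474661 -0.33467852  0.28174896] 0.01959096922854468 12.625
[[ 0.999 -0.047 -0.001]
 [-0.047 -0.999  0.001]
 [-0.001 -0.001 -1.   ]]
```

View pics/w7.png

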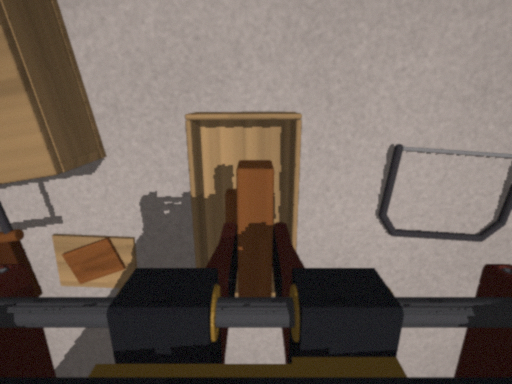

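B is over the box, whose far rim runs (188,116)–(300,116). Next I lower and release it.

Request:
apply_moves(
  series=[
    {"jaw": 0.95,"x": 0,"y": 0,"z": 5,"wx": 0,"wy": 0,"wz": 0},
    {"jaw": 0.95,"x": 0,"y": 0,"z": 11,"wx": 0,"wy": 0,"wz": 0},
    {"jaw": 0.95,"x": 0,"y": 0,"z": 16,"wx": 0,"wy": 0,"wz": 0},
    {"jaw": 0.95,"x": 0,"y": 0,"z": 18.5,"wx": 0,"wy": 0,"wz": 0},
    {"jaw": 0.95,"x": 0,"y": 0,"z": 18.5,"wx": 0,"wy": 0,"wz": 0},
    {"jaw": 0.65,"x": 0,"y": 0,"z": 18.5,"wx": 0,"wy": 0,"wz": 0},
    {"jaw": 0.65,"x": 0,"y": 0,"z": 18.5,"wx": 0,"wy": 0,"wz": 0},
    {"jaw": 0.65,"x": 0,"y": 0,"z": 13,"wx": 0,"wy": 0,"wz": 0},
    {"jaw": 0.65,"x": 0,"y": 0,"z": 7,"wx": 0,"wy": 0,"wz": 0},
    {"jaw": 0.65,"x": -3,"y": 0,"z": 0,"wx": 0,"wy": 0,"wz": 0},
    {"jaw": 0.5,"x": -6,"y": 0,"z": 0,"wx": 0,"wy": 0,"wz": 0},
    {"jaw": 0.5,"x": -6,"y": 0,"z": 0,"wx": 0,"wy": 0,"wz": 0},
  ],
)

```text
time_s: 14.18
position: [0.4431, -0.3333, 0.2853]
tcp_rot: [1.0, -0.025, 0.002, 0.001]
wrist_force: [1.5, -0.0, 0.8]
opening: 0.0435
```

Run:
```python
from h import *
s=manip.sense();print(s["position"],s["opening"],s["time_s"],s["joint_pos"]);print(T(s)[:3,:3].round(3))
cv2.imwrite("pics/w8.png",manip.capture("wrist"))
```

```text
[ 0.44307634 -0.33330751  0.28528467] 0.043532226840151185 14.175 [ 0.19672773  0.31971704  0.4574773   1.8178814  -0.1634845   1.03716897
 -0.90328857]
[[ 0.999 -0.05   0.004]
 [-0.05  -0.999 -0.001]
 [ 0.004  0.001 -1.   ]]
```

View pics/w8.png

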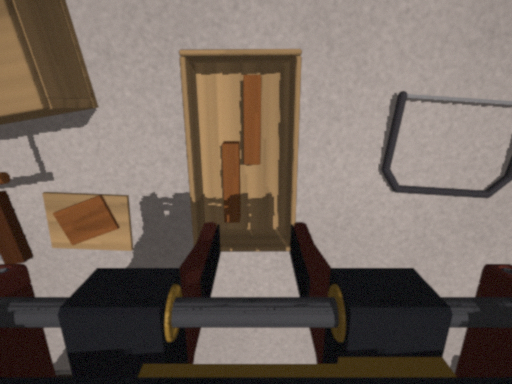

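Both battens are in the box at (251,120) and (231,180). Next I move over to the handle, turning so the jaws lie across it.

Request:
apply_moves(
  series=[
    {"jaw": 0.45,"x": 0,"y": -2.2,"z": 0,"wx": 0,"wy": 0,"wz": -10},
    {"jaw": 0.45,"x": 0,"y": -4.4,"z": 0,"wx": 0,"wy": 0,"wz": -20},
    {"jaw": 0.45,"x": 0,"y": -6.6,"z": 0,"wx": 0,"wy": 0,"wz": -30},
    {"jaw": 0.45,"x": 0.1,"y": -8.8,"z": 0,"wx": 0,"wy": 0,"wz": -40},
    {"jaw": 0.45,"x": 0.1,"y": -11,"z": 0,"wx": 0,"wy": 0,"wz": -50},
    {"jaw": 0.45,"x": 0.2,"y": -13.2,"z": 0,"wx": 0,"wy": 0,"wz": -60},
    {"jaw": 0.45,"x": 0.2,"y": -15.4,"z": 0,"wx": 0,"wy": 0,"wz": -70},
    {"jaw": 0.45,"x": 0.3,"y": -17.6,"z": 0,"wx": 0,"wy": 0,"wz": -80},
    {"jaw": 0.45,"x": 0.3,"y": -20,"z": 0,"wx": 0,"wy": 0,"wz": -90},
    {"jaw": 0.45,"x": 0.3,"y": -22.2,"z": 0,"wx": 0,"wy": 0,"wz": -99.5},
    {"jaw": 0.45,"x": 0.3,"y": -22.2,"z": 0,"wx": 0,"wy": 0,"wz": -99.5},
    {"jaw": 0.45,"x": 0.3,"y": -22.2,"z": 0,"wx": 0,"wy": 0,"wz": -99.5},
  ],
)

```text
time_s: 15.72
position: [0.4585, -0.1114, 0.2824]
tcp_rot: [0.665, 0.747, -0.0, -0.0]
wrist_force: [-0.0, 0.7, -0.1]
opening: 0.0481
```

Run:
```python
from h import *
s=manip.sense();print(s["position"],s["opening"],s["time_s"],s["joint_pos"]);print(T(s)[:3,:3].round(3))
cv2.imwrite("pics/w9.png",manip.capture("wrist"))
print(w2px("wrist",[.459,-.023,.097],s))
```

```text
[ 0.45849877 -0.11136505  0.28237119] 0.048085837627013094 15.725 [ 0.08032477  0.16958256  0.06240047  1.98339703 -0.01233941  0.98935761
  0.26403384]
[[-0.115  0.993 -0.   ]
 [ 0.993  0.115 -0.   ]
 [-0.    -0.    -1.   ]]
(np.float64(267.06876291139827), np.float64(94.14207389381666))
```

View pics/w9.png

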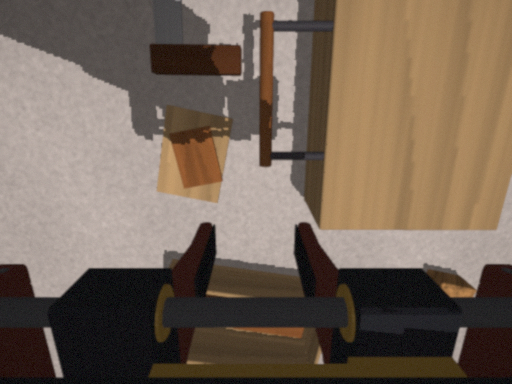

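Run:
```python
from h import *
s=manip.sense()
print(px2w("wrist",266.5,20,.093,s).round(4),px2w("wrist",265.5,160,.093,s).round(4),px2w("wrist",266,91,.092,s).round(4),px2w("wrist",323,229,.097,s).round(4),px2w("wrist",498,229,.097,s).round(4))
```

```text
[0.4512 0.0348 0.093 ] [ 0.4652 -0.0822  0.093 ] [ 0.4579 -0.0206  0.092 ] [ 0.5315 -0.1448  0.097 ] [ 0.7067 -0.1244  0.097 ]
```

The bar is at (266,91), ends (267,12) and (265,165), parallel to the tool's x. I move over it, descend and close.

Request:
apply_moves(
  series=[
    {"jaw": 0.45,"x": 4.5,"y": 0.5,"z": 0,"wx": 0,"wy": 0,"wz": 0},
    {"jaw": 0.45,"x": 8.9,"y": 1,"z": 2,"wx": 0,"wy": 0,"wz": 0},
    {"jaw": 0.45,"x": 8.9,"y": 1,"z": 6,"wx": 0,"wy": 0,"wz": 0},
    {"jaw": 0.45,"x": 8.9,"y": 1,"z": 10,"wx": 0,"wy": 0,"wz": 0},
    {"jaw": 0.45,"x": 8.9,"y": 1,"z": 12.5,"wx": 0,"wy": 0,"wz": 0},
    {"jaw": 0.45,"x": 8.9,"y": 1,"z": 13,"wx": 0,"wy": 0,"wz": 0},
    {"jaw": 0.45,"x": 8.9,"y": 1,"z": 13,"wx": 0,"wy": 0,"wz": 0},
    {"jaw": 1,"x": 8.9,"y": 1,"z": 13,"wx": 0,"wy": 0,"wz": 0},
    {"jaw": 1,"x": 8.9,"y": 1,"z": 13,"wx": 0,"wy": 0,"wz": 0},
    {"jaw": 1,"x": 8.9,"y": 1,"z": 13,"wx": 0,"wy": 0,"wz": 0},
    {"jaw": 1,"x": 8.9,"y": 1,"z": 13,"wx": 0,"wy": 0,"wz": 0},
    {"jaw": 1,"x": 8.9,"y": 1,"z": 13,"wx": 0,"wy": 0,"wz": 0},
  ],
)

```text
time_s: 17.27
position: [0.458, -0.0213, 0.1529]
tcp_rot: [0.664, 0.748, 0.0, 0.0]
wrist_force: [0.2, -0.1, 2.1]
opening: 0.0114
```

The jaws closed on the bar at 11.4 mm. I raise along the 235 mm arc, first to 30°.

Request:
apply_moves(
  series=[
    {"jaw": 1,"x": 0,"y": 0.02,"z": -1.03,"wx": 0,"wy": 0,"wz": 0},
    {"jaw": 1,"x": 0,"y": 0.09,"z": -2.05,"wx": 0,"wy": 0,"wz": 0},
    {"jaw": 1,"x": 0,"y": 0.2,"z": -3.07,"wx": 0,"wy": 0,"wz": 0},
    {"jaw": 1,"x": 0,"y": 0.36,"z": -4.08,"wx": 0,"wy": 0,"wz": 0},
    {"jaw": 1,"x": 0,"y": 0.56,"z": -5.09,"wx": 0,"wy": 0,"wz": 0},
    {"jaw": 1,"x": 0,"y": 0.8,"z": -6.08,"wx": 0,"wy": 0,"wz": 0},
    {"jaw": 1,"x": 0,"y": 1.09,"z": -7.07,"wx": 0,"wy": 0,"wz": 0},
    {"jaw": 1,"x": 0,"y": 1.42,"z": -8.04,"wx": 0,"wy": 0,"wz": 0},
    {"jaw": 1,"x": 0,"y": 1.79,"z": -8.99,"wx": 0,"wy": 0,"wz": 0},
    {"jaw": 1,"x": 0,"y": 2.2,"z": -9.93,"wx": 0,"wy": 0,"wz": 0},
    {"jaw": 1,"x": 0,"y": 2.66,"z": -10.85,"wx": 0,"wy": 0,"wz": 0},
    {"jaw": 1,"x": 0,"y": 3.15,"z": -11.75,"wx": 0,"wy": 0,"wz": 0},
  ],
)

```text
time_s: 18.77
position: [0.4896, -0.0178, 0.2707]
tcp_rot: [0.664, 0.748, 0.0, 0.001]
wrist_force: [8.0, -0.8, -7.1]
opening: 0.0116
```

Run:
```python
from h import *
s=manip.sense();print(s["position"],s["opening"],s["time_s"],s["joint_pos"],s["wrist_force"],s["torque"]);
cv2.imwrite("pics/s10.png",manip.capture("side"))
crop("pics/s10.png","pics/s10c.png",130,90,380,310,3)
```

```text
[ 0.48958228 -0.01784762  0.27065568] 0.011602859428272964 18.775 [-0.05563176  0.21508074 -0.00818567  1.95576048  0.00267672  0.96960051
  0.05333505] [ 8.02606084 -0.78986082 -7.10134554] [-0.33319043 -1.54372083 -0.04984133]
```

View pics/s10c.png

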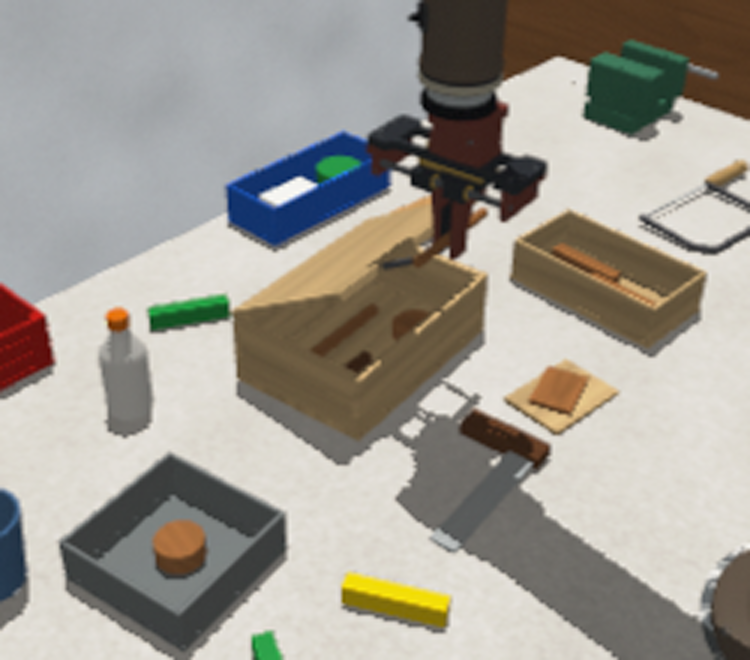

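The lid is opening cleanly with its handle in the jaws. Now from 30° to 60°.

Request:
apply_moves(
  series=[
    {"jaw": 1,"x": 0,"y": 0.53,"z": -0.88,"wx": 0,"wy": 0,"wz": 0},
    {"jaw": 1,"x": 0,"y": 1.1,"z": -1.73,"wx": 0,"wy": 0,"wz": 0},
    {"jaw": 1,"x": 0,"y": 1.71,"z": -2.56,"wx": 0,"wy": 0,"wz": 0},
    {"jaw": 1,"x": 0,"y": 2.35,"z": -3.36,"wx": 0,"wy": 0,"wz": 0},
    {"jaw": 1,"x": 0,"y": 3.03,"z": -4.13,"wx": 0,"wy": 0,"wz": 0},
    {"jaw": 1,"x": 0,"y": 3.73,"z": -4.87,"wx": 0,"wy": 0,"wz": 0},
    {"jaw": 1,"x": 0,"y": 4.48,"z": -5.58,"wx": 0,"wy": 0,"wz": 0},
    {"jaw": 1,"x": 0,"y": 5.25,"z": -6.25,"wx": 0,"wy": 0,"wz": 0},
    {"jaw": 1,"x": 0,"y": 6.04,"z": -6.89,"wx": 0,"wy": 0,"wz": 0},
    {"jaw": 1,"x": 0,"y": 6.87,"z": -7.5,"wx": 0,"wy": 0,"wz": 0},
    {"jaw": 1,"x": 0,"y": 7.73,"z": -8.07,"wx": 0,"wy": 0,"wz": 0},
    {"jaw": 1,"x": 0,"y": 8.6,"z": -8.6,"wx": 0,"wy": 0,"wz": 0},
  ],
)

```text
time_s: 20.32
position: [0.5739, -0.0081, 0.3576]
tcp_rot: [0.664, 0.748, -0.001, -0.0]
wrist_force: [-4.6, -4.9, 6.5]
opening: 0.0114
```

Request:
apply_moves(
  series=[
    {"jaw": 1,"x": 0,"y": 0,"z": 0,"wx": 0,"wy": 0,"wz": 0},
    {"jaw": 1,"x": 0,"y": 0,"z": 0,"wx": 0,"wy": 0,"wz": 0},
    {"jaw": 1,"x": 0,"y": 0,"z": 0,"wx": 0,"wy": 0,"wz": 0},
    {"jaw": 1,"x": 0,"y": 0,"z": 0,"wx": 0,"wy": 0,"wz": 0},
    {"jaw": 1,"x": 0,"y": 0,"z": 0,"wx": 0,"wy": 0,"wz": 0},
    {"jaw": 1,"x": 0,"y": 0,"z": 0,"wx": 0,"wy": 0,"wz": 0},
    {"jaw": 1,"x": 0,"y": 0,"z": 0,"wx": 0,"wy": 0,"wz": 0},
    {"jaw": 1,"x": 0,"y": 0,"z": 0,"wx": 0,"wy": 0,"wz": 0},
  ],
)

```text
time_s: 21.32
position: [0.5741, -0.0081, 0.3576]
tcp_rot: [0.664, 0.748, -0.0, 0.0]
wrist_force: [-3.5, -3.4, 5.3]
opening: 0.0112
```

Run:
```python
from h import *
s=manip.sense();print(s["position"],s["opening"],s["time_s"],s["wrist_force"],s["qd"].round(4) if hasattr(s["qd"],'round') else s["qd"]);
cv2.imwrite("pics/s11.png",manip.capture("side"))
cv2.imwrite("pics/c11.png",manip.capture("scene"))
crop("pics/s11.png","pics/s11c.png",130,90,380,310,3)
# predicted handle / lid corners at various angles
h=np.array([.692,.0035,.091]); c=np.array([.9932,.116,0]);y=np.array([-.116,.9932,0]);z=np.array([0,0,1.])
g=T(s)@np.r_[0,0,.0613,1]; d=g[:3]-h; print("angle",np.degrees(np.arctan2(d[2],-d@c)),"r",np.hypot(d[2],d@c))
for th in (55,60,65):
    t=np.radians(th); u=-c*np.cos(t)+z*np.sin(t)
    for sg in (.13,-.13):
        p=h+u*.18+y*sg; a=w2px("side",p); b=w2px("scene",p); print(th,sg,[(a[0]-130)*3,(a[1]-90)*3],b)
```

```text
[ 0.57411127 -0.00813753  0.35757803] 0.011228184906791576 21.325 [-3.51597075 -3.38469742  5.31620499] [ 0.0003  0.0002 -0.0005 -0.0004 -0.      0.0014 -0.0011]
angle 60.01608063416178 r 0.23699628315677806
55 0.13 [np.float64(297.4143997020921), np.float64(232.4887438147977)] (np.float64(287.33210190208126), np.float64(159.76697238398737))
55 -0.13 [np.float64(440.292110612282), np.float64(140.47939418146888)] (np.float64(226.16359470908543), np.float64(180.08245579956989))
60 0.13 [np.float64(287.0065045207588), np.float64(221.09819694638904)] (np.float64(289.5458533059137), np.float64(159.32998377499285))
60 -0.13 [np.float64(431.1551889611027), np.float64(130.72635392412593)] (np.float64(227.87243331442923), np.float64(179.84142619961816))
65 0.13 [np.float64(276.1462577300299), np.float64(210.54758215891687)] (np.float64(291.8996749259632), np.float64(159.24340141368918))
65 -0.13 [np.float64(421.51046534086424), np.float64(121.76588905735187)] (np.float64(229.73561976628892), np.float64(179.98477196326462))
```

View pics/s11c.png

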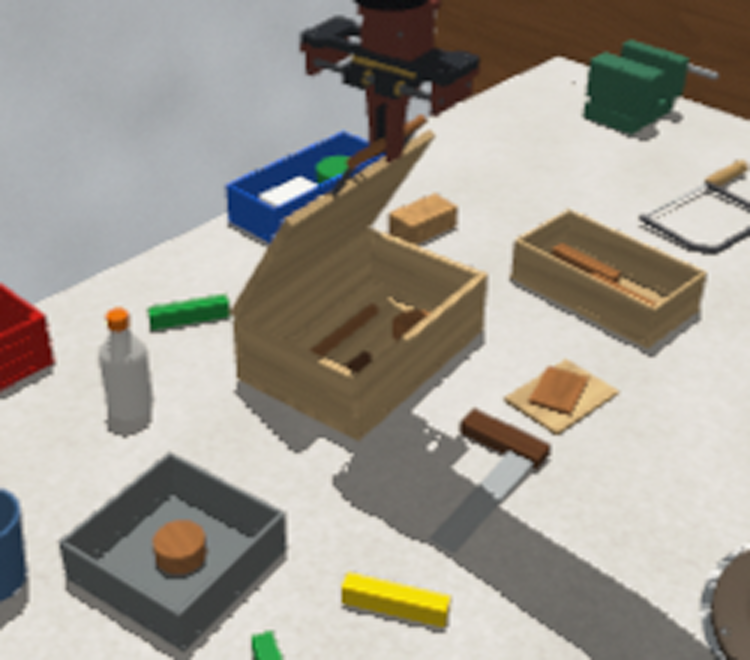

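View pics/c11.png

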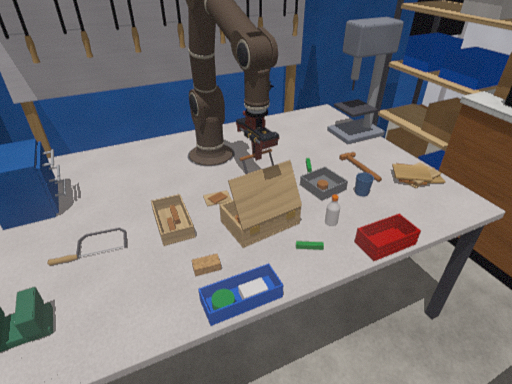

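The side view puts the lid's free corners at (287,221) and (433,135), against predictions of (287,221) and (431,131) for 60°. The arm is still, the disc is in the tray at (180,547) and the battens are in the box at (585,262).

Run:
```python
from cell import manip
print(manip.job_done()); print(manip.sense()["time_s"])
```

```text
the job is handed in; nothing more can be done
None
the job is handed in; nothing more can be done
```

The job is handed in at about 21.4 s of the 72 s allowed. The brown disc is in the grey tray, both brown battens are in the plywood box, and the robot is holding the lid by its handle at about 60°.

- **Lid angle:** the grasp point puts it at 60.0° from closed. In the side camera, the lid corners fall within about 2 px of where they should be at 60°.
- **Hold:** the arm was still and the jaws were closed on the bar at 11 mm. The wrist force was about 7 N at rest and about 11 N at most in the readings after each move.
- **Pieces:** the last pictures show the disc in the tray and the battens in the box.
- **Bystanders:** none looked moved in the last pictures, though I judged that by eye, not by measurement.

No check failed. The scene camera placed the tray and box about 2 cm from where the side camera did, so I used wrist-camera readings of both for the placing.

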